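Index the charging carousel one notch to bring the bike light to its charging post

TASK

The battery case at the charging post is full, so bring the bike light to the post instead: with a fingertip press in the plunger in the carousel's thumb tab and, keeping it in, turn the carousel by one notch, whichever way brings the bike light round in front of the post, then let the plunger spring fully up into that notch. Do not touch or lift the things standing on the carousel, which ride round with it, and do not disturb the things on the shelf beside it.

Things in the scene. Friction and masses are not known exactly. Their poses are not given: they have to be found in the camera images.
- carousel_axis (a point): Charging carousel: round aluminium deck, 200 mm across, turning over a fixed steel plate (236 mm across, rim notches 60 degrees apart). Point: on the upright turning axis at the deck's top, 34 mm above the shelf; its x axis points level to the charging post. Five rubber seats (54 mm across, 2 mm high) stand on the deck, centres 65 mm from the axis, 60 degrees apart, the sixth place being the tab's
- well_rim (a point): Centre of the rim of the thumb well, 46 mm above the shelf: an open round aluminium collar, 48 mm inside, 56 mm outside, at the end of the tab that sticks out of the deck, 122 mm from the turning axis; at the start on the side away from the post. It turns with the deck. The pressing fingertip drags the deck round, or pushes it by the well's wall; freed, it turns with about 0.5 N at the tab
- plunger_top (a point): Centre of the top of the indexing plunger: a flat round black cap, 41 mm across, inside the thumb well. Up, its top is 50 mm above the shelf, 4 mm over the well's rim; it goes straight down 10 mm to a stop, 6 mm below the rim. The spring takes about 2 N at first, 5 N at the stop. Up, its pin locks the deck; pressed 8 mm or more it frees it
- deck (a joint): turn of the deck in rad: 0 at the start (locked in a notch), positive anticlockwise seen from above; notches at 0, +-1.047, +-2.094
- plunger (a joint): how far the plunger is pressed in, m: 0 fully up, 0.010 at the stop. Let go between notches it stays 6 to 7 mm down and springs up by itself when a notch comes round; let go within about 2 degrees of a notch it centres itself there
- charging_spot (a point): Fixed spot in front of the charging post where the thing to be charged must stand: 65 mm from the turning axis towards the post, at the height of the seats' tops, 36 mm above the shelf. The post is an upright aluminium block (46 mm wide, 26 mm deep, 92 mm high) with a black contact face, its near face 145 mm from the axis
- bike_light_center (a point): middle, half-way up, of the bike light: a loose barrel-shaped orange plastic lamp, 66 mm long and 35 mm thick, lying level on a small black foot, 48 mm high in all, on a seat of the deck one notch (60 degrees) to the left or to the right of the post. Not to be touched
- watch_dock: silver smartwatch dock: round foot 52 mm across with an upright disc, 62 mm high; loose on the seat the other side of the post from the bike light. Origin: centre of its underside
- battery_case: flat grey battery case, 40 x 62 x 25 mm, loose on the seat in front of the post at the start. Origin: centre of its underside
- earbud_case: rounded white earbud case, 44 x 52 x 22 mm, loose on one of the two seats nearer the tab. Origin: centre of its underside
- cork_pot: ceramic pot with a cork lid, 82 mm across, 88 mm high, loose on the shelf beside the carousel. Origin: centre of its underside
- push_tin: round aluminium tin with a button in its sprung lid, 75 mm across, 70 mm high, loose on the shelf on the carousel's other side. Origin: centre of its underside
- key_dish: shallow ceramic dish with keys, 140 mm across, 26 mm high, loose on the shelf. Origin: centre of its underside
- torch: dark metal torch, 115 mm long, lying on the shelf. Origin: on the shelf under its middle

How it is judged:
On the way, in this order (a step that is already met when the one before it is completed fails the run):
1. the plunger is pressed in while the deck is still in its first notch (value of joint plunger above 0.007 m and value of joint deck between -0.1 and 0.1 rad and contact force between the fingers and plunger above 1 N), for 0.1 s.
2. with the plunger in, the deck is turned out of its notch (value of joint plunger above 0.0045 m and (value of joint deck above 0.3 rad or value of joint deck below -0.3 rad)), for 0.1 s.
3. the plunger has sprung up in the next notch (value of joint plunger below 0.002 m and (value of joint deck between 0.997 and 1.097 rad or value of joint deck between -1.097 and -0.997 rad)), for 0.1 s.
At the end, for the whole second after the job is handed in: the bike light stands upright within 15 mm of the charging spot in front of the post, the deck is at rest one notch (60 degrees, within 3 degrees) from where it began, and the plunger is up in that notch (less than 2 mm pressed) (all of step 3 and horizontal distance between bike_light_center and charging_spot below 0.015 m and velocity of joint deck between -0.03 and 0.03 rad/s and angle between bike_light's own z axis and vertical below 0.1 rad); the robot touches nothing.
It fails at once if a thing on the carousel is touched by the robot (contact force between any of the fingers, the arm and bike_light above 0.3 N or contact force between any of the fingers, the arm and watch_dock above 0.3 N or contact force between any of the fingers, the arm and battery_case above 0.3 N or contact force between any of the fingers, the arm and earbud_case above 0.3 N).
It fails at once if the bike light is lifted, or falls or tips over (height (world z) of bike_light_center above 0.072 m or height (world z) of bike_light_center below 0.05 m or angle between bike_light's own z axis and vertical above 0.35 rad).
It fails at once if another thing on the carousel is lifted or knocked off (height (world z) of any of watch_dock, battery_case, earbud_case above 0.048 m or height (world z) of any of watch_dock, battery_case, earbud_case below 0.028 m).
It fails at once if a thing on the shelf is disturbed (distance of any of cork_pot, push_tin, key_dish, torch from where it was at the start of the episode above 0.015 m).
It fails at once if the deck is forced round past the plunger's pin (value of joint plunger below 0.0025 m and (value of joint deck between 0.12 and 0.92 rad or value of joint deck between -0.92 and -0.12 rad)).
It also fails if it takes over 38 s, if anything falls off the work surface, if the arm or the gripper's body presses on something with over 40 N, if the wrist force passes 120 N, or if a joint passes its speed limit or range.

ROBOT

A 7-joint arm with a two-finger parallel gripper is mounted at the origin on the work surface. World frame = base frame: x ahead of the robot, y to its left, z up, the work surface at z = 0. Lengths are in m, angles in rad, forces in N, time in s.
With the tool pointing down it reaches from about 0.4 to 0.85 m from the base axis. Payload 10.4 kg.
Tool frame: the origin (TCP) lies midway between the tips of the shut fingers; the grasp point (between the pads) lies 19 mm behind it (manip.pinch_z is the distance from the TCP to the grasp point, in m); y points along the fingers, x is the direction in which the jaws open and shut, and the axes are right-handed (so a half turn about y gives the same grasp; the last joint's range is limited). The gripper opens to 85 mm and grips with 20 to 120 N. Pads are 22 mm wide; open, the fingers measure 114 mm over their backs; the gripper's body (76 mm by 85 mm) begins 54 mm behind the grasp point. The pads swing forward as they close: fully open they stand 13 mm farther back than shut.
Start: joints at [-1.322, 0.332, -0.065, 1.46, 0.022, 1.35, -0.088], TCP at [0.168, 0.602, 0.231] pointing down, gripper open.
Joint ranges: [-2.6, 2.6], [-0.5, 2.12], [-1.47, 1.34], [0.16, 2.42], [-1.27, 4.41], [0.06, 2.06], [-2.6, 2.6]. Speed limits (rad/s): [2.22, 2.22, 2.79, 2.79, 3.14, 3.14, 3.14].

INTERFACE

Orientations are given as a unit quaternion [x, y, z, w].
In Python, from workcell import manip gives the robot as it stands.
- The arm moves only by the shell command python3 -m pendant 'ROWS' [OPENING] [FORCE]. ROWS is a JSON object of lists of equal length, an entry for each row: "offset": the shift along the tool's x, y, z scaled (see below), a list of three; "turn": the turn, a rotation vector about the tool's x, y, z scaled (see below), a list of three. A call has 1 to 12 rows; each row is the pose to reach, as a shift and turn from the pose measured when the call began, along the tool's axes at that moment; what a row does not reach only later rows make up. The controller multiplies each number of a shift by 200 mm and each number of a turn by 45 degrees. A row lasts 1/8 s, in which the tool goes at most 62.5 mm and 10.7 degrees, less where a joint would pass 70% of its speed; a pose out of reach is approached as far as the arm can. A call with a number of a shift or a turn outside -1 to 1 is refused whole. A call with a gripper value outside its range is refused whole. OPENING is the opening in per cent of the stroke, from 0 (shut) to 100 (fully open), set as the call begins (- or left out, the last holds). The fingers move at their own pace and stop on an object; FORCE is the grip in N (left out, the last holds). Time passes only in rows, so rows that repeat a pose let the fingers close. It gives the time, the measured TCP pose, the force and the opening at its end, in the units of the state.
- manip.get_obs(): the state, without advancing time (a new reading comes with each control period).
- manip.camera(name): name is "scene" or "top"; returns (picture, depth): 480x640x3 uint8, red, green, blue; 480x640 float32, m along the optical axis (not along the pixel's ray), 0 where there is no reading.
- manip.camera_model(name): a dict with "intrinsics" (3x3 intrinsics, pixels), "R" (3x3) and "t" (3): a world point X has camera coordinates R X + t. Camera axes: x right, y down, z forward; pixel columns grow to the right and rows downward; lengths in m; the calibration is good to about 2 mm. A picture is of the moment at which its call begins. camera_model takes no time and is no camera call.
- manip.hand_in(): hands the job in, once; it reports no verdict.
The state is a dict: "clock": time; "joint_pos": joint angles; "joint_velocities": joint speeds; "tau": joint torques, N m; "position": TCP position; "ee_rot": TCP orientation; "ft_force": force on the tool from outside, world axes, zero at the start; "torque": the same for the moment, N m; "grip_width": opening from 0.0 (shut) to 1.0 (fully open).
Only numpy, scipy, OpenCV 4.12 (cv2) and the standard library are available. Lean on these libraries where they do the work, as an engineer would, in place of code of your own. Each camera call takes 0.05 s, during which the arm holds its last target. There are 200 camera calls.

## Working session

There is one attempt and no reset: what is moved stays moved. The work goes in short steps, Python scripts to look and compute and a shell command to move; the robot and the scene stay as the last step left them, time stands still between calls to the robot, and variables do not carry over. Pictures are saved under pics/ and viewed, about 8 in all and at most 12, crops included, and the job is handed in when it is done.

```bash
mkdir -p pics; ls; python3 - <<'E'
from workcell import manip
import cv2,numpy as np
for n in("scene","top"):
    im,d=manip.camera(n); np.savez(f"pics/{n}0.npz",im=im,d=d)
    cv2.imwrite(f"pics/{n}0.png",im[:,:,::-1])
    m=manip.camera_model(n); print(n,{k:np.round(v,4).tolist() for k,v in m.items()})
o=manip.get_obs(); print({k:np.round(v,3).tolist() for k,v in o.items()})
E
```

```text
pics
scene {'intrinsics': [[604.7186, 0.0, 310.4584], [0.0, 604.7186, 240.8014], [0.0, 0.0, 1.0]], 'R': [[0.8101, 0.5862, -0.012], [0.4925, -0.6915, -0.5285], [-0.3181, 0.4222, -0.8489]], 't': [-0.4642, -0.2229, 1.6194]}
top {'intrinsics': [[451.7305, 0.0, 321.8867], [0.0, 451.7305, 243.6666], [0.0, 0.0, 1.0]], 'R': [[0.024, -0.9996, 0.015], [-0.9944, -0.0254, -0.1026], [0.103, -0.0124, -0.9946]], 't': [-0.0193, 0.5527, 1.221]}
{'clock': 0.1, 'joint_pos': [-1.322, 0.333, -0.065, 1.461, 0.022, 1.35, -0.088], 'joint_velocities': [-0.0, -0.002, 0.002, -0.002, 0.0, 0.0, 0.0], 'tau': [0.0, -62.674, 0.048, -39.244, 0.016, 0.007, 0.0], 'position': [0.168, 0.602, 0.231], 'ee_rot': [0.563, 0.427, -0.428, -0.563], 'ft_force': [0.211, -0.404, -0.195], 'torque': [0.017, 0.03, -0.009], 'grip_width': 1.0}
```

View pics/scene0.png

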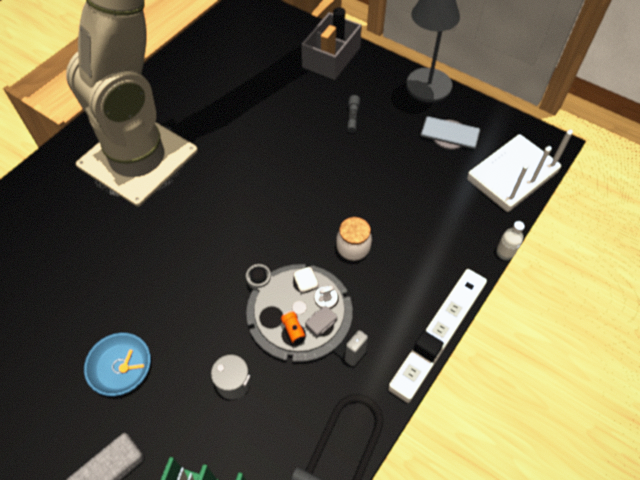

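View pics/top0.png

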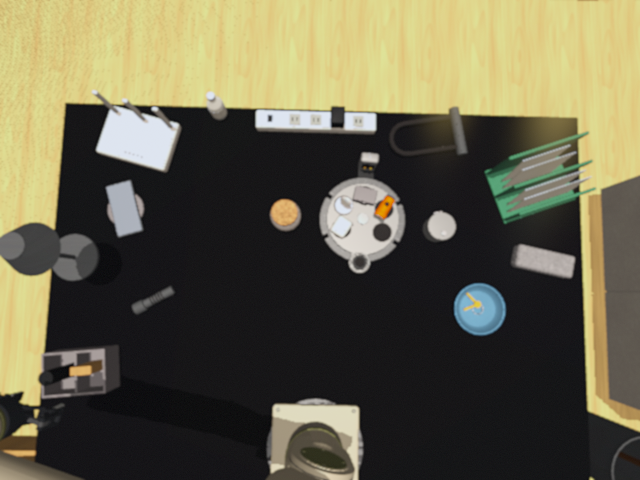

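```bash
cat > h.py <<'E'
import numpy as np,cv2
from workcell import manip
def cloud(n,d):
    m=manip.camera_model(n);K,R,t=(np.array(m[k]) for k in("intrinsics","R","t"))
    v,u=np.mgrid[:480,:640]
    c=np.stack([(u-K[0,2])/K[0,0]*d,(v-K[1,2])/K[1,1]*d,d],-1)
    return (c-t)@R
def cast(n,uv,z):
    m=manip.camera_model(n);K,R,t=(np.array(m[k]) for k in("intrinsics","R","t"))
    r=R.T@np.linalg.inv(K)@np.array([*uv,1.]);o=-R.T@t
    return o+r*(z-o[2])/r[2]
E
python3 - <<'E'
from h import *
for n,c in(("top",dict(axis=(363,219),well=(360,262),post=(369,159),light=(385,207))),("scene",dict(axis=(300,307),well=(259,273),post=(357,341),light=(292,328)))):
    z=np.load(f"pics/{n}0.npz");im,d=z["im"],z["d"];P=cloud(n,d)
    for k,h in(("axis",.034),("well",.05),("post",.092),("light",.07)): print(n,k,cast(n,c[k],h).round(4))
    near=np.hypot(*(P[...,:2]-cast(n,c["axis"],.034)[:2]).transpose(2,0,1))
    print("zhist",np.histogram(P[...,2][near<.22],bins=np.arange(-.01,.11,.005)))
    for k,lo,hi,rad in(("post",.08,.1,.05),("well",.04,.06,.045)):
        q=cast(n,c[k],.05 if k=="well" else .092)[:2]
        m=(P[...,2]>lo)&(P[...,2]<hi)&(np.hypot(*(P[...,:2]-q).transpose(2,0,1))<rad)
        p=P[m];print(n,k,m.sum(),p.mean(0).round(4) if len(p) else 0,np.ptp(p,axis=0).round(3))
    m=((P[...,2]>.015)&(P[...,2]<.1)&(near<.125)).astype(np.uint8)
    p=P[(m>0)&(P[...,2]<.04)]
    (cx,cy),r=cv2.minEnclosingCircle(p[:,:2].astype(np.float32));print("plate",n,cx,cy,r,len(p))
    hs=cv2.cvtColor(im,cv2.COLOR_RGB2HSV);o=cv2.inRange(hs,(5,150,120),(18,255,255))>0
    o&=near<.12;print("light",P[o].mean(0).round(4),o.sum())
im=np.load("pics/top0.npz")["im"];a=cv2.resize(im[140:290,290:490,::-1],None,fx=4,fy=4,interpolation=cv2.INTER_CUBIC);cv2.imwrite("pics/topc.png",a)
from scipy.spatial.transform import Rotation as Ro
print(Ro.from_quat(manip.get_obs()["ee_rot"]).as_matrix().round(3))
E
```

```text
top axis [ 0.6241 -0.1179  0.034 ]
top well [ 0.5034 -0.1098  0.05  ]
top post [ 0.7778 -0.1256  0.092 ]
top light [ 0.6526 -0.1732  0.07  ]
zhist (array([ 148, 4592, 6437,  576,  104,  221,  932,  336, 1345, 1309,  211,
        298,  257,  322,  312,  288,  243,  139,  161,  270,  189,   36,
          1]), array([-0.01 , -0.005,  0.   ,  0.005,  0.01 ,  0.015,  0.02 ,  0.025,
        0.03 ,  0.035,  0.04 ,  0.045,  0.05 ,  0.055,  0.06 ,  0.065,
        0.07 ,  0.075,  0.08 ,  0.085,  0.09 ,  0.095,  0.1  ,  0.105]))
top post 173 [ 0.781  -0.1249  0.0909] [0.029 0.045 0.017]
top well 269 [ 0.5048 -0.1061  0.049 ] [0.064 0.052 0.016]
plate top 0.6248608827590942 -0.11531200259923935 0.12423636019229889 4005
light [ 0.6524 -0.171   0.0748] 169
scene axis [ 0.6274 -0.1141  0.034 ]
scene well [ 0.5061 -0.1057  0.05  ]
scene post [ 0.7856 -0.1295  0.092 ]
scene light [ 0.6537 -0.1766  0.07  ]
zhist (array([ 184, 5735, 9924, 1101,  133,  302, 1387,  587, 1748, 2048,  411,
        436,  380,  472,  564,  450,  424,  227,  263,  365,  335,   57,
          5]), array([-0.01 , -0.005,  0.   ,  0.005,  0.01 ,  0.015,  0.02 ,  0.025,
        0.03 ,  0.035,  0.04 ,  0.045,  0.05 ,  0.055,  0.06 ,  0.065,
        0.07 ,  0.075,  0.08 ,  0.085,  0.09 ,  0.095,  0.1  ,  0.105]))
scene post 289 [ 0.7849 -0.1305  0.0914] [0.03  0.047 0.019]
scene well 400 [ 0.5067 -0.1101  0.0487] [0.071 0.058 0.017]
plate scene 0.6269593834877014 -0.11819776892662048 0.12375211715698242 5783
light [ 0.6535 -0.1748  0.0783] 388
[[ 0.268 -0.    -0.963]
 [ 0.963 -0.001  0.268]
 [-0.001 -1.    -0.   ]]
```

View pics/topc.png

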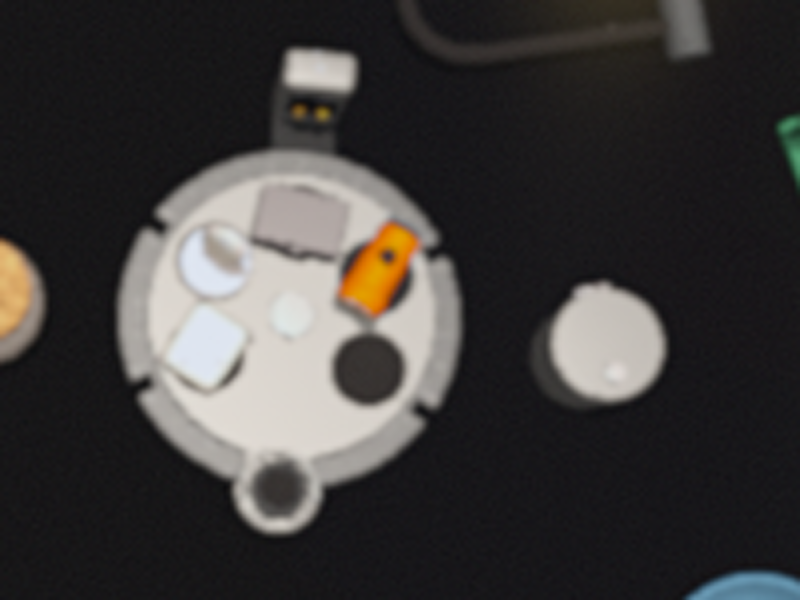

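The top crop shows the post at (318,75), the bike light at (378,270), one notch clockwise from the post, and the well at (278,490). The deck must therefore turn anticlockwise, which is positive. My estimates are axis ≈ (0.627, −0.1165), well ≈ (0.505, −0.108) and end well ≈ (0.559, −0.218).

```bash
python3 -m pendant '{"offset":[[-0.508,0,-0.97],[-0.508,0,-0.97],[-0.508,0,-0.97],[-0.508,0,-0.97],[-0.508,0,-0.97],[-0.508,0,-0.97]],"turn":[[0,0,0],[0,0,0],[0,0,0],[0,0,0],[0,0,0],[0,0,0]]}' 0 40
```

```text
clock: 0.85
position: [0.3264, 0.4524, 0.2305]
ee_rot: [0.563, 0.427, -0.428, -0.563]
ft_force: [-0.5, -0.0, -0.2]
grip_width: 0.003
```

```bash
python3 -c "
from h import *
z=np.load('pics/top0.npz');print(cast('top',(442,226),.07),cast('top',(285,212),.088))"
```

```text
[ 0.60481966 -0.32767549  0.07      ] [0.62866067 0.09487922 0.088     ]
```

```bash
python3 -m pendant '{"offset":[[-0.75,0,-0.69],[-0.75,0,-0.69],[-0.75,0,-0.69],[-0.75,0,-0.69],[-0.75,0,-0.69],[-0.75,0,-0.69]],"turn":[[0,0,0],[0,0,0],[0,0,0],[0,0,0],[0,0,0],[0,0,0]]}' && python3 -m pendant '{"offset":[[-0.85,0,-0.5],[-0.85,0,-0.5],[-0.85,0,-0.5],[-0.85,0,-0.5],[-0.85,0,-0.5],[-0.85,0,-0.5]],"turn":[[0,0,0],[0,0,0],[0,0,0],[0,0,0],[0,0,0],[0,0,0]]}'; python3 -c "
from h import *
print(np.round(manip.get_obs()['joint_pos'],2))"
```

```text
clock: 1.6
position: [0.418, 0.2733, 0.2305]
ee_rot: [-0.562, -0.428, 0.43, 0.562]
ft_force: [-0.2, 0.4, 0.4]
grip_width: -0.001
clock: 2.35
position: [0.4692, 0.0853, 0.2305]
ee_rot: [-0.561, -0.429, 0.431, 0.561]
ft_force: [0.3, 0.8, 0.5]
grip_width: 0.002
[-0.65 -0.01  0.38  1.86  0.    1.3   1.03]
```

```bash
python3 -m pendant '{"offset":[[-0.88,0,-0.43],[-0.88,0,-0.43],[-0.88,0,-0.43],[-0.88,0,-0.43],[-0.88,0,-0.43],[-0.88,0.3,-0.43],[-0.88,0.6,-0.43],[-0.88,0.6,-0.43],[-0.88,0.6,-0.43],[-0.88,0.6,-0.43]],"turn":[[0,0,0],[0,0,0],[0,0,0],[0,0,0],[0,0,0],[0,0,0],[0,0,0],[0,0,0],[0,0,0],[0,0,0]]}'; python3 - <<'E'
from h import *
o=manip.get_obs();print(np.round(o['joint_pos'],2),o['position'])
from scipy.spatial.transform import Rotation as Ro
print(Ro.from_quat(o["ee_rot"]).as_matrix().round(3))
im,d=manip.camera("scene");np.savez("pics/s1.npz",im=im,d=d)
a=im[200:350,160:360,::-1]
b=manip.camera("top")[0][180:330,290:490,::-1]
cv2.imwrite("pics/s1.png",np.hstack([cv2.resize(x,(400,300),interpolation=cv2.INTER_CUBIC) for x in(a,b)]))
for n in("scene","top"):
    m=manip.camera_model(n);K,R,t=(np.array(m[k]) for k in("intrinsics","R","t"));p=K@(R@o["position"]+t);print(n,p[:2]/p[2])
E
```

```text
clock: 3.6
position: [0.5079, -0.1068, 0.1131]
ee_rot: [0.562, 0.431, -0.43, -0.561]
ft_force: [0.3, -0.1, 0.1]
grip_width: -0.002
[-0.41  0.22  0.59  1.91 -0.14  1.05  1.55] [ 0.5078691  -0.10676632  0.11307916]
[[ 0.26   0.002 -0.966]
 [ 0.966 -0.001  0.26 ]
 [-0.    -1.    -0.002]]
scene [256.86466562 259.76698341]
top [361.2597895  258.72796819]
```

View pics/s1.png

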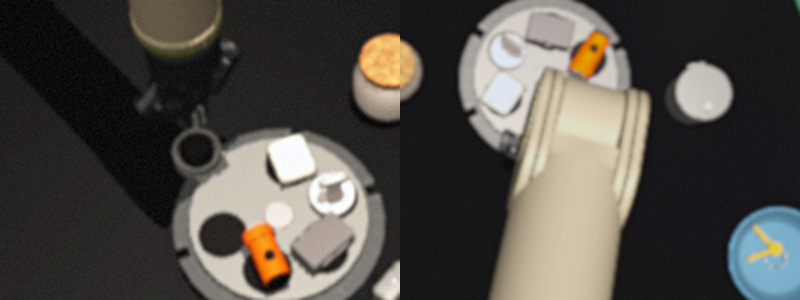

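The scene crop at (196,118) shows the shut fingertips straight above the well at (196,150). I'll press with a small correction.

```bash
python3 -m pendant '{"offset":[[-0.009,0.12,0.01],[-0.009,0.24,0.01],[-0.009,0.28,0.01],[-0.009,0.3,0.01],[-0.009,0.3,0.01],[-0.009,0.3,0.01]],"turn":[[0,0,0],[0,0,0],[0,0,0],[0,0,0],[0,0,0],[0,0,0]]}' && python3 -m pendant '{"offset":[[0,0.02,0],[0,0.04,0],[0,0.055,0],[0,0.06,0],[0,0.06,0],[0,0.06,0]],"turn":[[0,0,0],[0,0,0],[0,0,0],[0,0,0],[0,0,0],[0,0,0]]}'
```

```text
clock: 4.45
position: [0.5055, -0.1083, 0.0531]
ee_rot: [0.562, 0.431, -0.43, -0.561]
ft_force: [-0.2, -0.2, -0.1]
grip_width: 0.003
clock: 5.2
position: [0.5059, -0.1083, 0.0413]
ee_rot: [0.562, 0.431, -0.429, -0.56]
ft_force: [2.1, -0.2, 4.3]
grip_width: 0.001
```

```bash
python3 -m pendant '{"offset":[[0,0.006,0],[0,0.012,0],[0,0.012,0]],"turn":[[0,0,0],[0,0,0],[0,0,0]]}'; python3 -c "
from h import *
print(np.round(manip.get_obs()['joint_pos'],2))"
```

```text
clock: 5.58
position: [0.5062, -0.1085, 0.0399]
ee_rot: [0.562, 0.431, -0.429, -0.561]
ft_force: [-4.6, 2.1, 17.4]
grip_width: -0.003
[-0.37  0.33  0.56  1.97 -0.22  0.9   1.62]
```

```bash
cat > arc.py <<'E'
from h import *;import sys
from scipy.spatial.transform import Rotation as Ro
o=manip.get_obs();p=np.array(o["position"]);M=Ro.from_quat(o["ee_rot"]).as_matrix()
A=np.array([.627,-.1165]);v=p[:2]-A;print("ang",np.degrees(np.arctan2(v[1],v[0])),"r",np.hypot(*v))
for a in np.radians(np.linspace(0,float(sys.argv[1]),int(sys.argv[2])+1)[1:]):
    q=A+.1205*np.array([np.cos(a+np.arctan2(*v[::-1])),np.sin(a+np.arctan2(*v[::-1]))])
    print(np.round(M.T@np.array([*(q-p[:2]),0])/.2,3).tolist())
E
python3 arc.py 30 12
```

```text
ang 176.20371161318445 r 0.12109691734714208
[-0.025, 0.0, -0.009]
[-0.05, 0.0, -0.015]
[-0.076, 0.0, -0.023]
[-0.1, 0.0, -0.032]
[-0.124, 0.0, -0.042]
[-0.148, 0.0, -0.054]
[-0.172, 0.0, -0.066]
[-0.194, 0.0, -0.079]
[-0.217, 0.0, -0.093]
[-0.238, 0.0, -0.108]
[-0.259, 0.0, -0.124]
[-0.279, 0.0, -0.141]
```

```bash
python3 -m pendant '{"offset":[[-0.025,0.003,-0.009],[-0.05,0.003,-0.015],[-0.076,0.003,-0.023],[-0.1,0.003,-0.032],[-0.124,0.003,-0.042],[-0.148,0.003,-0.054],[-0.172,0.003,-0.066],[-0.194,0.003,-0.079],[-0.217,0.003,-0.093],[-0.238,0.003,-0.108],[-0.259,0.003,-0.124],[-0.279,0.003,-0.141]],"turn":[[0,0,0],[0,0,0],[0,0,0],[0,0,0],[0,0,0],[0,0,0],[0,0,0],[0,0,0],[0,0,0],[0,0,0],[0,0,0],[0,0,0]]}'; python3 arc.py 30 10
python3 - <<'E'
from h import *
im,d=manip.camera("scene");P=cloud("scene",d);hs=cv2.cvtColor(im,cv2.COLOR_RGB2HSV)
o=(cv2.inRange(hs,(5,150,120),(18,255,255))>0)&(np.hypot(*(P[...,:2]-[.627,-.1165]).transpose(2,0,1))<.12)
q=P[o].mean(0);print("light",q,o.sum(),"ang",np.degrees(np.arctan2(q[1]+.1165,q[0]-.627)))
a=cv2.resize(im[200:400,160:400,::-1],None,fx=2.5,fy=2.5,interpolation=cv2.INTER_CUBIC);cv2.imwrite("pics/s2.png",a)
E
```

```text
clock: 7.08
position: [0.5194, -0.1699, 0.04]
ee_rot: [0.562, 0.431, -0.429, -0.56]
ft_force: [-0.0, 0.9, 11.6]
grip_width: -0.002
ang -153.60681723857252 r 0.1200891520761717
[-0.024, 0.0, -0.02]
[-0.046, 0.0, -0.043]
[-0.067, 0.0, -0.066]
[-0.086, 0.0, -0.091]
[-0.105, 0.0, -0.117]
[-0.121, 0.0, -0.144]
[-0.137, 0.001, -0.171]
[-0.15, 0.001, -0.2]
[-0.163, 0.001, -0.229]
[-0.174, 0.001, -0.258]
light [ 0.67873502 -0.1557935   0.07801762] 375 ang -37.217203684040435
```

View pics/s2.png

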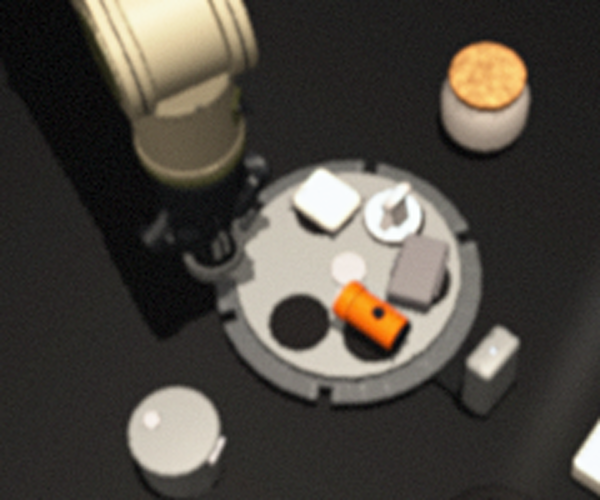

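The deck is turning with the finger, the tab is mid-way, and everything is standing. I'll do the second half of the arc and then measure the deck angle from the empty black seat.

```bash
python3 -m pendant '{"offset":[[-0.024,0.003,-0.02],[-0.046,0.003,-0.043],[-0.067,0.003,-0.066],[-0.086,0.003,-0.091],[-0.105,0.003,-0.117],[-0.121,0.003,-0.144],[-0.137,0.003,-0.171],[-0.15,0.003,-0.2],[-0.163,0.003,-0.229],[-0.174,0.003,-0.258],[-0.174,0.003,-0.258]],"turn":[[0,0,0],[0,0,0],[0,0,0],[0,0,0],[0,0,0],[0,0,0],[0,0,0],[0,0,0],[0,0,0],[0,0,0],[0,0,0]]}'
cat > seat.py <<'E'
from h import *;import sys
A=np.array([.627,-.1165])
def seat(im,g):
    P=np.array([[cast("scene",(u,v),.036)[:2] for u in range(200,400)] for v in range(230,400)])
    ang=np.degrees(np.arctan2(P[...,1]-A[1],P[...,0]-A[0]));r=np.hypot(*(P-A).transpose(2,0,1))
    gr=im[230:400,200:400].max(2)
    m=((gr<75)&(r<.098)&(abs(ang-g)<32)).astype(np.uint8)
    c=max(cv2.findContours(m,cv2.RETR_EXTERNAL,cv2.CHAIN_APPROX_NONE)[0],key=cv2.contourArea)
    (u,v),(a,b),_=cv2.fitEllipse(c);q=cast("scene",(u+200,v+230),.036)[:2]-A
    return np.degrees(np.arctan2(q[1],q[0])).round(2),np.hypot(*q).round(4),(round(a,1),round(b,1))
E
python3 - <<'E'
from seat import *
print(seat(np.load("pics/scene0.npz")["im"],-124))
im=manip.camera("scene")[0];np.save("pics/s3.npy",im)
print(seat(im,-64))
E
python3 arc.py 2 2
```

```text
clock: 8.5
position: [0.561, -0.2179, 0.0401]
ee_rot: [0.563, 0.431, -0.428, -0.56]
ft_force: [1.5, 0.7, 8.3]
grip_width: -0.003
ang -123.0467714856732 r 0.12096708531592158
[-0.001, 0.0, -0.011]
[-0.004, 0.0, -0.021]Traceback (most recent call last):
  File "<stdin>", line 2, in <module>
  File "seat.py", line 4, in seat
    P=np.array([[cast("scene",(u,v),.036)[:2] for u in range(200,400)] for v in range(230,400)])
                 ~~~~^^^^^^^^^^^^^^^^^^^^
  File "h.py", line 9, in cast
    m=manip.camera_model(n);K,R,t=(np.array(m[k]) for k in("intrinsics","R","t"))
ValueError: time passes only in moves, steps and waits
```

```bash
sed -i 's/^from workcell import manip/from workcell import manip\nMODEL={n:manip.camera_model(n) for n in("scene","top")}/; s/m=manip.camera_model(n)/m=MODEL[n]/' h.py
python3 - <<'E'
from seat import *
print(seat(np.load("pics/scene0.npz")["im"],-124))
im=manip.camera("scene")[0];np.save("pics/s3.npy",im)
print(seat(im,-64))
cv2.imwrite("pics/s3.png",cv2.resize(im[200:400,160:400,::-1],None,fx=2.5,fy=2.5,interpolation=cv2.INTER_CUBIC))
E
python3 arc.py 2 2
```

```text
(np.float64(-123.81), np.float64(0.0667), (19.9, 21.2))
(np.float64(-64.36), np.float64(0.0658), (20.5, 22.1))
ang -123.10745495275464 r 0.12097360399005495
[-0.001, 0.0, -0.011]
[-0.004, 0.0, -0.021]
```

View pics/s3.png

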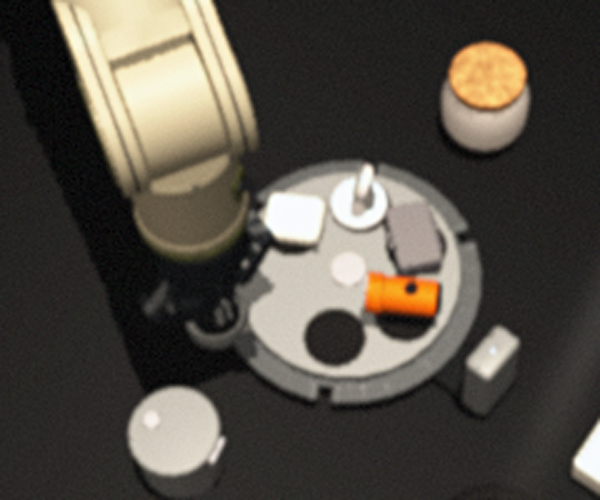

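The seat turned 59.5°, from −123.8° to −64.4°, and the light at (403,295) faces the post at (492,355). That is within the 2° self-centring range, so I'll let the plunger up slowly.

```bash
python3 -m pendant '{"offset":[[0,-0.01,0],[0,-0.02,0],[0,-0.03,0],[0,-0.04,0],[0,-0.05,0],[0,-0.06,0],[0,-0.08,0],[0,-0.12,0],[0,-0.12,0],[0,-0.12,0]],"turn":[[0,0,0],[0,0,0],[0,0,0],[0,0,0],[0,0,0],[0,0,0],[0,0,0],[0,0,0],[0,0,0],[0,0,0]]}'
python3 - <<'E'
from seat import *
print(seat(manip.camera("scene")[0],-64))
E
```

```text
clock: 9.8
position: [0.5608, -0.2178, 0.0641]
ee_rot: [0.563, 0.431, -0.428, -0.56]
ft_force: [0.0, 0.1, 0.2]
grip_width: -0.001
(np.float64(-64.47), np.float64(0.0657), (20.4, 22.3))
```

```bash
python3 -m pendant '{"offset":[[0,-0.3,0],[0,-0.6,0],[0,-0.75,0],[0,-0.75,0],[-0.16,-0.75,0.58],[-0.16,-0.75,0.58],[-0.16,-0.75,0.58],[-0.16,-0.75,0.58]],"turn":[[0,0,0],[0,0,0],[0,0,0],[0,0,0],[0,0,0],[0,0,0],[0,0,0],[0,0,0]]}'
python3 - <<'E'
from seat import *
im,d=manip.camera("scene");print(seat(im,-64));P=cloud("scene",d)
th=np.radians(-.071*57.3+240);w=A+.122*np.array([np.cos(th),np.sin(th)])
for nm,P in(("now",P),("start",cloud("scene",np.load("pics/scene0.npz")["d"]))):
    c=w if nm=="now" else np.array([.5053,-.1078]);r=np.hypot(*(P[...,:2]-c).transpose(2,0,1))
    z=P[...,2][r<.016];print(nm,"cap z",len(z),np.median(z).round(4),"collar z",np.median(P[...,2][(r>.023)&(r<.028)]).round(4))
hs=cv2.cvtColor(im,cv2.COLOR_RGB2HSV);P=cloud("scene",d)
o=(cv2.inRange(hs,(5,150,120),(18,255,255))>0)&(np.hypot(*(P[...,:2]-A).transpose(2,0,1))<.12)
print("light",P[o].mean(0).round(4),"spot",A+.065*np.array([np.cos(.071),-np.sin(.071)]))
cv2.imwrite("pics/s4.png",cv2.resize(im[200:400,160:400,::-1],None,fx=2.5,fy=2.5,interpolation=cv2.INTER_CUBIC))
E
```

```text
clock: 10.85
position: [0.4397, -0.2178, 0.2129]
ee_rot: [0.563, 0.432, -0.428, -0.56]
ft_force: [0.4, -0.2, 0.2]
grip_width: 0.001
(np.float64(-64.49), np.float64(0.0656), (20.5, 22.3))
now cap z 162 0.0507 collar z 0.0415
start cap z 131 0.0513 collar z 0.0438
light [ 0.6904 -0.1258  0.0775] spot [ 0.69183624 -0.12111112]
```

View pics/s4.png

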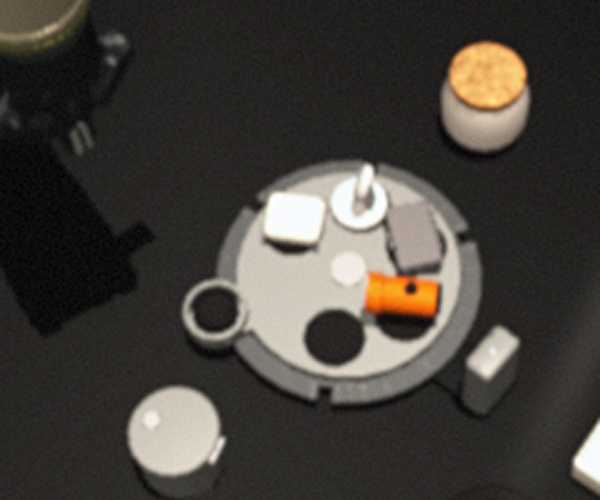

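The well at (216,313) is free, and the light at (403,295) sits in front of the post. The cap height is 50.7 mm, against 51.3 mm measured when it was up at the start, so the plunger is up. I'll hand in.

```bash
python3 -c "
from workcell import manip
print(manip.hand_in())"
```

```text
the job is handed in; nothing more can be done
None
```

The bike light now stands in front of the charging post and the job is handed in; the hand-in reports no verdict. With shut fingertips I pressed the plunger to its stop, turned the carousel one notch anticlockwise with it held in, and let it spring up. The last clock reading before the final camera check was 10.85 s, against the 38 s limit.

Last checks, after backing the arm off:
- **Deck:** it turned about 59.3°, measured from the empty seat going from −123.8° to −64.5°. After letting go, the angle was steady to about 0.1°, so the deck was at rest.
- **Plunger:** the cap top reads 50.7 mm, against 51.3 mm when it was up at the start, so it is up within the camera's error.
- **Bike light:** its seen surface is about 5 mm from the charging spot (15 mm allowed). It stands level and upright.
- **Robot:** the force on the tool is about zero and the arm is clear of everything.
- **Other things:** the things on the carousel, the cork pot and the tin look in place in the last picture. The dish and torch were outside that last crop, and the arm did not go near them.

One reading disagreed. Half-way round, the light's colour patch gave 28° of turn against 30° for the finger. That was within the self-centring margin, and the seat measurement afterwards settled it.

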